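Set the hood-dryer timer's thumbwheels and start it

TASK

Set the three thumbwheels of the hood-dryer timer, left to right as seen from the front, to 4, 3, 5 (heat step 4, thirty-five minutes; each wheel's uppermost face shows its digit in pips), clicking each to rest squarely on its digit. Turn them with a light fingertip, never bearing hard on a wheel. The timer reads the wheels when it is started, so only then throw the start lever fully over to the back, and leave everything round the timer where it is.

Things in the scene. Friction and masses are not known exactly. Their poses are not given: they have to be found in the camera images.
- console: hood-dryer timer, a black box 170 (x) x 230 (y) x 56 mm high with an aluminium deck, fast on the counter. Origin: centre of its underside; x points to its back (away from the operator), y to its left, z up. On the deck, left to right: three white digit wheels in a black bezel (3 mm high), then a steel bat-shaped lever. The rest of the deck is flat.
- wheel_left_crest (a point): point over the left wheel's axle: console x 0, y 70, z 70 mm. The rim's top is here or up to 5 mm lower: each wheel module is clamped more or less deep, so feel for it. Wheel 56 mm in diameter, 18 mm wide, axle along console y, next wheel 34 mm on. Smooth rim on a rubber mount (1 mm for 12 N): a shut fingertip drawn across at about 8 N turns it, lighter slips; over 15 N is too much.
- wheel_left (a joint): angle of the left wheel: digit x 0.6283 rad, 0 to 9, stops beyond both. Ten faces carry 0 to 9 dark pips; the uppermost, between the bezel's white index lines, is the one set. Drawing the crest to the console's back (+x) counts up, 17.6 mm of rim per digit. A sprung roller detent: about 3.1 N along the rim to leave a digit, none midway, then it snaps on; it can hang just midway.
- wheel_mid_crest (a point): point over the middle wheel's axle: console x 0, y 36, z 70 mm. The rim's top is here or up to 5 mm lower: each wheel module is clamped more or less deep, so feel for it. Wheel 56 mm in diameter, 18 mm wide, axle along console y, next wheel 34 mm on. Smooth rim on a rubber mount (1 mm for 12 N): a shut fingertip drawn across at about 8 N turns it, lighter slips; over 15 N is too much.
- wheel_mid (a joint): angle of the middle wheel: digit x 0.6283 rad, 0 to 9, stops beyond both. Ten faces carry 0 to 9 dark pips; the uppermost, between the bezel's white index lines, is the one set. Drawing the crest to the console's back (+x) counts up, 17.6 mm of rim per digit. A sprung roller detent: about 3.1 N along the rim to leave a digit, none midway, then it snaps on; it can hang just midway.
- wheel_right_crest (a point): point over the right wheel's axle: console x 0, y 2, z 70 mm. The rim's top is here or up to 5 mm lower: each wheel module is clamped more or less deep, so feel for it. Wheel 56 mm in diameter, 18 mm wide, axle along console y, next wheel 34 mm on. Smooth rim on a rubber mount (1 mm for 12 N): a shut fingertip drawn across at about 8 N turns it, lighter slips; over 15 N is too much.
- wheel_right (a joint): angle of the right wheel: digit x 0.6283 rad, 0 to 9, stops beyond both. Ten faces carry 0 to 9 dark pips; the uppermost, between the bezel's white index lines, is the one set. Drawing the crest to the console's back (+x) counts up, 17.6 mm of rim per digit. A sprung roller detent: about 3.1 N along the rim to leave a digit, none midway, then it snaps on; it can hang just midway.
- start_lever (a joint): angle of the start lever: 0 leaning to the front by 0.4 rad (off), 0.8 leaning to the back by 0.4 rad (running). It stays where it is left; about 2.5 N at its tip moves it.
- lever_tip (a point): end of the start lever, on the lever's centre line, 40 mm from its pivot; the pivot lies at console x 0, y -72, z 66 mm. The lever is round, 7 mm thick at the foot and 12 mm at the tip, and ends 4 mm past this point.
- dye_bowl: black tint bowl 124x144x63 mm left of the timer; leave it. Origin: centre of its underside (so for all these bystanders).
- tint_brush: black tint brush 48x210x8 mm lying in front of the timer; leave it
- developer: small nozzle bottle 36 mm across, 126 mm tall, right of the timer; leave it
- dye_tube: tube 51x161x38 mm lying behind the timer; leave it
- hair_clip: black section clip 12x96x25 mm lying right of the timer; leave it
- cream_pot: round pot 58 mm across, 37 mm high, left of the timer; leave it

How it is judged:
On the way:
1. the three wheels stand on 4, 3, 5 with the lever still off (value of joint wheel_left between 2.363 and 2.663 rad and value of joint wheel_mid between 1.735 and 2.035 rad and value of joint wheel_right between 2.992 and 3.292 rad and value of joint start_lever below 0.25 rad), for 0.2 s.
At the end, for the whole second after the job is handed in: the wheels rest on digits 4, 3, 5 from left to right (each joint within 0.15 rad of 2.513, 1.885, 3.142) and the start lever lies over to the back (joint above 0.7 rad) (value of joint wheel_left between 2.363 and 2.663 rad and value of joint wheel_mid between 1.735 and 2.035 rad and value of joint wheel_right between 2.992 and 3.292 rad and value of joint start_lever above 0.7 rad and velocity of joint each of wheel_left, wheel_mid, wheel_right below 0.1 rad/s); the robot touches nothing.
It fails at once if the robot bears on a wheel with more than 15 N (contact force between any of the arm, the fingers and wheel_left above 15 N or contact force between any of the arm, the fingers and wheel_mid above 15 N or contact force between any of the arm, the fingers and wheel_right above 15 N).
It fails at once if the start lever is thrown (joint above 0.4 rad) while a wheel is not on its digit (0.25 rad) (value of joint start_lever above 0.4 rad and not (value of joint wheel_left between 2.263 and 2.763 rad and value of joint wheel_mid between 1.635 and 2.135 rad and value of joint wheel_right between 2.892 and 3.392 rad)).
It fails at once if the bowl, brush, bottle, tube, clip or pot round the timer is moved by more than 25 mm (distance of any of dye_bowl, tint_brush, developer, dye_tube, hair_clip, cream_pot from where it was at the start of the episode above 0.025 m).
It also fails if it takes over 70 s, if anything falls off the work surface, if the arm or the gripper's body presses on something with over 40 N, if the wrist force passes 120 N, or if a joint passes its speed limit or range.

ROBOT

A 6-joint arm with a two-finger parallel gripper is mounted at the origin on a cart in front of the work surface, level with it; the furniture and walls round the work are solid. World frame = base frame: x ahead of the robot, y to its left, z up, the work surface at z = 0. Lengths are in m, angles in rad, forces in N, time in s.
With the tool pointing down it reaches from about 0.3 to 0.825 m from the base axis. Payload 5.4 kg.
Tool frame: the origin (TCP) lies at the very end of the fingers, on their centre line; the grasp point (between the pads) lies 19 mm behind it; z points along the fingers, x is the direction in which the jaws open and shut, and the axes are right-handed (so a half turn about z gives the same grasp; the last joint's range is limited). The gripper opens to 92 mm and grips with 3 to 60 N. Pads are 20 mm wide; open, the fingers measure 128 mm over their backs; the gripper's body (75 mm by 189 mm) begins 69 mm behind the grasp point.
Start: joints at [1.061, 0.158, 1.597, -0, 1.386, -0.21], TCP at [0.17, 0.549, 0.215] pointing down, gripper open.
Joint ranges: [-2.91, 2.91], [-0.94, 2.29], [0.18, 2.7], [-1.29, 4.43], [0.17, 2.64], [-3, 3]. Speed limits (rad/s): [2.57, 2.57, 3.14, 3.14, 3.14, 3.14].

INTERFACE

Orientations are given as a rotation vector (axis times angle).
In Python, from workcell import bot gives the robot as it stands. Calls block until the motion is done:
- bot.goto(position, orientation): joint-space move of the TCP to a pose.
- bot.line_to(position, rot=None, max_speed=0.15): straight line of the TCP; rot=None keeps the orientation; max_speed is the mean speed in m/s.
- bot.set_joints(angles): joint-space move.
- bot.set_gripper(opening, newtons=None): opening from 0.0 (shut) to 1.0 (fully open); newtons is the grip in N (None keeps the last); returns when the fingers have stopped.
- bot.hold(seconds).
- bot.inverse_kinematics(position, orientation): joint angles nearest the present ones, or None.
- bot.read_camera(name): name is "scene" or "top" or "wrist"; returns a dict with "pixels" (400x640x3 uint8, blue, green, red), "fx", "fy", "cx", "cy" (pixels), "R" (3x3) and "t" (3): a world point X has camera coordinates R X + t. Camera axes: x right, y down, z forward; pixel columns grow to the right and rows downward; lengths in m; the calibration is good to about 2 mm. A picture is of the moment at which its call begins. There is no depth.
A pose or a line that the arm cannot do raises bot.MotionError and nothing moves.
- bot.job_done(): hands the job in, once; it reports no verdict.
Readings, each from a call of its own:
- bot.current_clock(): time.
- bot.current_joints(): joint angles.
- bot.current_joint_vel(): joint speeds.
- bot.current_effort(): joint torques, N m.
- bot.current_ee_pos(): TCP position.
- bot.current_tool_rot(): TCP orientation.
- bot.current_contact_force(): force on the tool from outside, world axes, zero at the start.
- bot.current_ft_torque(): the same for the moment, N m.
- bot.current_opening(): opening from 0.0 (shut) to 1.0 (fully open).
Only numpy, scipy, OpenCV 4.12 (cv2) and the standard library are available. Lean on these libraries where they do the work, as an engineer would, in place of code of your own. Each camera call takes 0.05 s, during which the arm holds its last target. There are 200 camera calls.

## Working session

There is one attempt and no reset: what is moved stays moved. The work goes in short steps, each a Python script; the robot and the scene stay as the last script left them, time stands still between calls to the robot, and variables do not carry over. Pictures are saved under pics/ and viewed, about 8 in all and at most 12, crops included, and the job is handed in when it is done.

```bash
mkdir -p pics; python3 - <<'E'
from workcell import bot
import cv2
for n in ("scene","top"):
    c=bot.read_camera(n); cv2.imwrite(f"pics/{n}0.png",c["pixels"]); print(n,c["fx"],c["fy"],c["cx"],c["cy"],c["R"],c["t"])
print(bot.current_clock(),bot.current_tool_rot())
E
```

```text
scene 420.06906135558484 420.06906135558484 324.31879193391416 202.3313557082438 [[ 0.71189319 -0.70182859 -0.02539119]
 [-0.30577606 -0.27720758 -0.91085507]
 [ 0.6322255   0.65619554 -0.41194456]] [-0.34630588  0.24515371  0.68694281]
top 501.2418967597879 501.2418967597879 319.95738717119303 205.35851424358586 [[ 0.02637956 -0.99962698  0.00707185]
 [-0.98626206 -0.02717956 -0.16293685]
 [ 0.16306828 -0.00267649 -0.98661116]] [0.00436708 0.53529297 1.1903312 ]
0.1 [ 2.52773695e+00  1.86434644e+00 -2.48520838e-03]
```

View pics/top0.png

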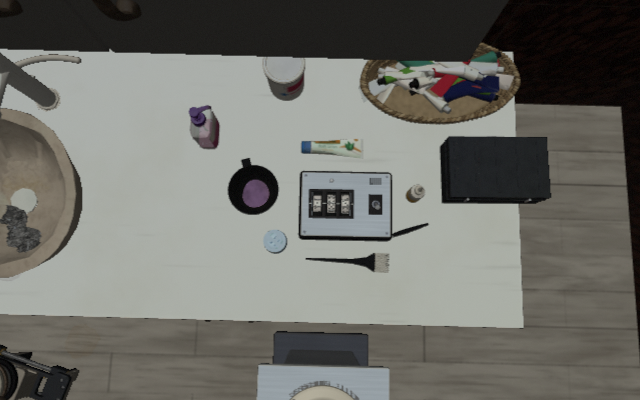

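View pics/scene0.png

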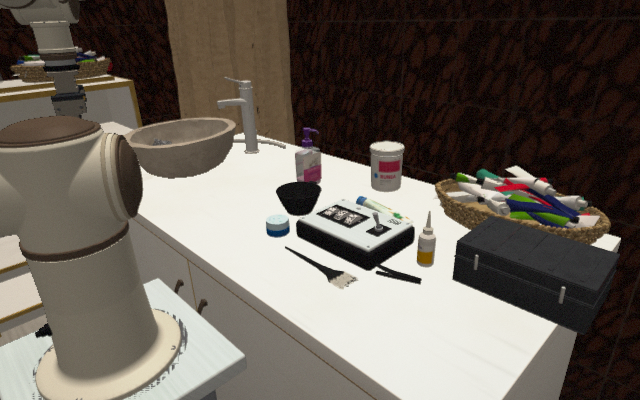

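The top view shows the console deck at roughly (301..392, 172..238), with wheels at (317/331/345, 204) and the lever at (376, 204). The other items are clear of the deck. Next I'll zoom in and compute a pose.

```bash
cat > h.py <<'E'
from workcell import bot
import cv2, numpy as np
from scipy.spatial.transform import Rotation as Ro
def ray(c,u,v,z):
    d=c["R"].T@np.array([(u-c["cx"])/c["fx"],(v-c["cy"])/c["fy"],1]); o=-c["R"].T@c["t"]
    return o+d*(z-o[2])/d[2]
def proj(c,X):
    p=c["R"]@np.asarray(X)+c["t"]; return np.array([c["fx"]*p[0]/p[2]+c["cx"],c["fy"]*p[1]/p[2]+c["cy"]])
def rot(yaw):  # tool down, tool x at angle yaw in world
    x=np.array([np.cos(yaw),np.sin(yaw),0]); z=np.array([0,0,-1.]); return Ro.from_matrix(np.c_[x,np.cross(z,x),z]).as_rotvec()
E
python3 - <<'E'
from h import *
c=bot.read_camera("top"); im=c["pixels"]
for p in [(301,172),(391,173),(392,237),(300,236)]: print(ray(c,*p,0.056))
cv2.imwrite("pics/topz.png",cv2.resize(im[160:250,290:400],None,fx=6,fy=6,interpolation=cv2.INTER_CUBIC))
# go above console for wrist look
ctr=np.mean([ray(c,*p,0.056) for p in [(301,172),(391,173),(392,237),(300,236)]],0); print(ctr)
for yaw in (0,np.pi/2,-np.pi/2,np.pi):
    print(yaw,bot.inverse_kinematics([ctr[0],ctr[1],.25],rot(yaw)))
w=bot.read_camera("wrist"); T=Ro.from_rotvec(bot.current_tool_rot()).as_matrix(); o=-w["R"].T@w["t"]
print("cam in tool",T.T@(o-bot.current_ee_pos()), (w["R"]@T).round(2), w["fx"])
E
```

```text
[0.61497986 0.06772694 0.056     ]
[ 0.6186758  -0.15421012  0.056     ]
[ 0.46034522 -0.15714479  0.056     ]
[0.45674563 0.06498893 0.056     ]
[ 0.53768663 -0.04465976  0.056     ]
0 [-3.06966973e-01  4.35166897e-02  1.65069111e+00 -4.44089210e-16
  1.44738485e+00 -3.06966973e-01]
1.5707963267948966 [-3.06966973e-01  4.35166897e-02  1.65069111e+00 -4.44089210e-16
  1.44738485e+00 -1.87776330e+00]
-1.5707963267948966 [-3.06966973e-01  4.35166897e-02  1.65069111e+00 -4.44089210e-16
  1.44738485e+00  1.26382935e+00]
3.141592653589793 [-0.30696697  0.04351669  1.65069111  0.          1.44738485  2.83462568]
cam in tool [ 0.0004018  -0.08151391 -0.16940168] [[ 1.   -0.    0.  ]
 [ 0.    0.96 -0.29]
 [-0.    0.29  0.96]] 308.63111848490473
```

View pics/topz.png

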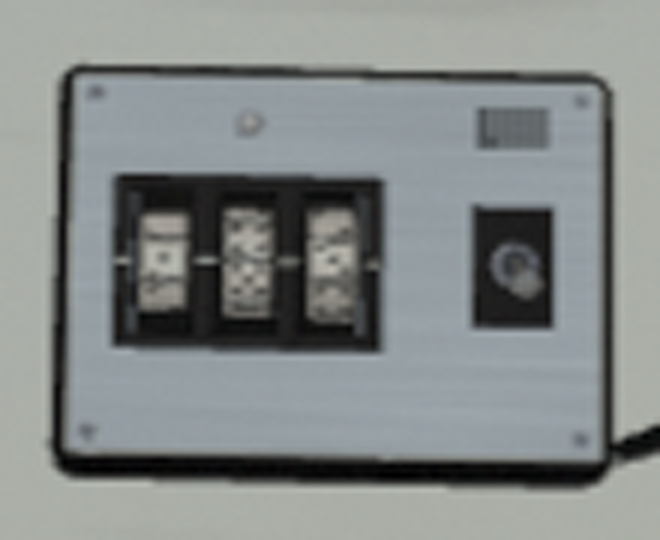

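Crop: wheel index lines sit at about (205, 262) in the zoomed picture, and the lever is leaning to the front. Console yaw is about 0.017 and its centre about (0.538, -0.045). Next is a close look with the wrist camera, gripper shut.

```bash
cat >> h.py <<'E'
C0=np.array([0.5377,-0.0447]); YAW=0.017
def cw(x,y,z,C=None,yaw=None):
    C=C0 if C is None else C; yaw=YAW if yaw is None else yaw
    c,s=np.cos(yaw),np.sin(yaw); return np.array([C[0]+c*x-s*y,C[1]+s*x+c*y,z])
LOOK=dict(x=0.0,y=0.036-0.095,z=0.15)
def look(name,y=None):
    bot.goto(cw(0,LOOK["y"] if y is None else y,LOOK["z"]),rot(YAW)); bot.hold(.15)
    w=bot.read_camera("wrist"); 
    return w
E
python3 - <<'E'
from h import *
bot.set_gripper(0.0,20)
w=look("a"); im=w["pixels"]
cv2.imwrite("pics/w1.png",im)
print(bot.current_clock(),bot.current_ee_pos(),bot.current_contact_force(),bot.current_opening())
for n,p in dict(L=(0,.07,.068),M=(0,.036,.068),R=(0,.002,.068)).items(): print(n,proj(w,cw(*p)))
u,v=proj(w,cw(0,.036,.068)).astype(int)
a=cv2.rotate(im,cv2.ROTATE_90_CLOCKWISE) if 0 else im
cv2.imwrite("pics/w1z.png",cv2.resize(im[max(0,v-70):v+70,max(0,u-60):u+60],None,fx=4,fy=4,interpolation=cv2.INTER_CUBIC)); print(u,v)
np.save("w1.npy",np.r_[w["R"].ravel(),w["t"],w["fx"],w["fy"],w["cx"],w["cy"]])
E
```

```text
4.4083 [ 0.5388021  -0.10324736  0.15002389] [ 0.27939207 -0.18749238  0.50003035] 0.0008696782302603034
L [315.95453984  43.17263811]
M [315.88203176  92.04730137]
R [315.81524016 137.06872622]
315 92
```

View pics/w1.png

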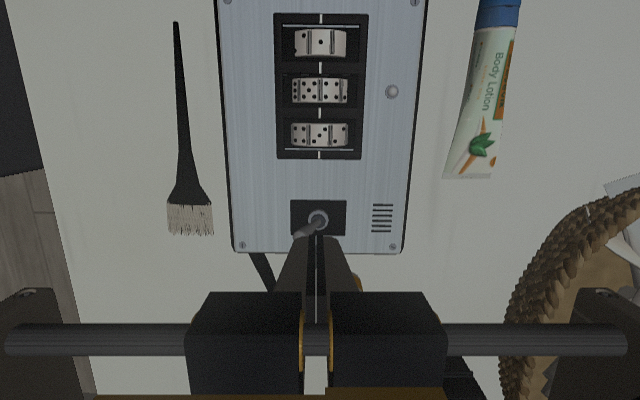

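View pics/w1z.png

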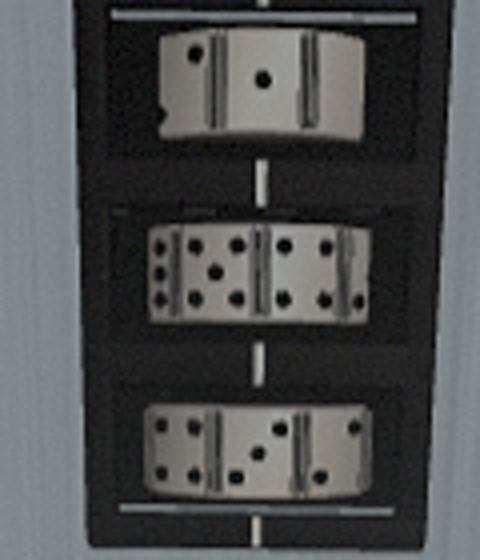

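Wrist picture: the left wheel shows 1 (centre pip at (321, 42)). The middle wheel hangs between 5 and 4, its ridge on the index at (320, 90). The right wheel shows 3 (at (320, 135)). So the turns needed are left +3, middle -1.5, right +2. The index lines are about 4 px to the right of my prediction, so I'll shift the console centre by +3.3 mm in x. First I'll try one stroke on the left wheel.

```bash
sed -i 's/^C0=.*/C0=np.array([0.541,-0.0435]); YAW=0.010/' h.py; cat >> h.py <<'E'
Y=dict(L=.07,M=.036,R=.002)
F0=None
def fz(): return bot.current_contact_force()-F0
def tare():
    global F0; bot.hold(.1); F0=bot.current_contact_force()
def press(y,x,zs,want=8.):
    """come down at console (x,y) from height zs by feel; returns z command"""
    z=zs; bot.line_to(cw(x,y,z),rot(YAW),.08); bot.hold(.1)
    f=fz()[2]
    while f<2.0:
        if z<.0625: raise RuntimeError("no contact")
        z-=.0004; bot.line_to(cw(x,y,z),max_speed=.02); f=fz()[2]
        if f>.8: bot.hold(.05); f=fz()[2]
    zc=z
    for _ in range(4):
        bot.hold(.05); f=fz()[2]
        if abs(want-f)<.6: break
        z-=np.clip((want-f)/14,-.3,.3)*1e-3; bot.line_to(cw(x,y,z),max_speed=.02)
    return z,zc
def stroke(w,dist,zs,x0=None,want=8.,n=6,verbose=True):
    y=Y[w]; x=-dist/2 if x0 is None else x0
    bot.line_to(cw(x,y,zs+.004),rot(YAW),.15)
    z,zc=press(y,x,zs,want); log=[]
    for i in range(n):
        x+=dist/n; bot.line_to(cw(x,y,z),max_speed=.03)
        f=fz(); log.append(f.round(1).tolist())
        z-=np.clip((want-f[2])/16,-.25,.25)*1e-3
    bot.hold(.05); f=fz()
    bot.line_to(cw(x,y,zs+.004),max_speed=.1)
    if verbose: print(w,"contact z",round(zc,4),"t",round(bot.current_clock(),2),"F",log,f.round(1))
    return zc
E
python3 - <<'E'
import h; from h import *
bot.goto(cw(-.009,Y["L"],.08),rot(YAW)); tare(); h.F0=h.F0; print(h.F0)
t=bot.current_clock()
stroke("L",.0185,.072)
print("dt",bot.current_clock()-t)
w=look("b"); u,v=proj(w,cw(0,.036,.068)).astype(int); im=w["pixels"]
cv2.imwrite("pics/w2z.png",cv2.resize(im[max(0,v-70):v+70,u-60:u+60],None,fx=4,fy=4,interpolation=cv2.INTER_CUBIC)); print(bot.current_clock())
E
```

```text
[-0.48716091 -0.99205423  0.06480527]
L contact z 0.0648 t 13.47 F [[-1.9, 2.8, 7.0], [0.2, 2.2, 7.4], [1.3, 2.6, 6.1], [1.9, 2.7, 6.0], [2.5, 1.1, 6.0], [-0.3, 1.1, 7.9]] [-0.4  2.6  6.9]
dt 8.325
14.325
```

View pics/w2z.png

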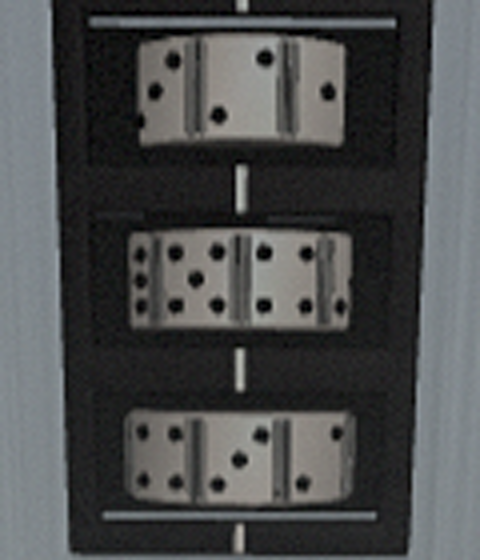

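The left wheel is now squarely on 2 and the no-slip stroke works. The rest can be done in one longer stroke per wheel: left about +30 mm, right about +30 mm, middle -26 mm.

```bash
python3 - <<'E'
import h; from h import *
bot.line_to(cw(-.0153,Y["L"],.08),rot(YAW)); tare()
stroke("L",.0305,.0662,n=10)
bot.line_to(cw(.0131,Y["M"],.078),max_speed=.15)
stroke("M",-.0262,.0715,n=9)
bot.line_to(cw(-.0153,Y["R"],.078),max_speed=.15)
stroke("R",.0305,.0715,n=10)
w=look("c"); u,v=proj(w,cw(0,.036,.068)).astype(int); im=w["pixels"]
cv2.imwrite("pics/w3z.png",cv2.resize(im[max(0,v-70):v+70,u-60:u+60],None,fx=4,fy=4,interpolation=cv2.INTER_CUBIC)); print(bot.current_clock())
E
```

```text
L contact z 0.0638 t 21.76 F [[-3.6, 2.1, 10.2], [-1.4, 2.1, 8.9], [1.8, 2.4, 7.4], [2.1, 2.7, 5.7], [0.9, 2.3, 6.4], [-1.3, 2.7, 9.3], [-0.6, 1.7, 9.4], [1.8, 1.5, 6.5], [3.7, 2.1, 4.6], [5.4, 1.9, 3.8]] [6.1 0.4 3.8]
M contact z 0.0671 t 29.29 F [[1.0, 2.4, 6.7], [-1.3, 2.0, 9.6], [-0.7, 3.0, 10.6], [2.8, 2.6, 6.7], [2.2, 2.4, 7.3], [1.0, 2.4, 8.3], [-0.8, 2.2, 8.3], [-2.5, 2.8, 9.6], [-0.8, 2.5, 6.5]] [-0.7  2.2  7.6]
R contact z 0.0679 t 36.62 F [[-4.4, 1.6, 10.5], [-1.4, 0.9, 9.1], [0.4, 1.3, 8.3], [2.7, 1.9, 7.9], [1.0, 2.6, 7.7], [-1.6, 1.1, 9.2], [-1.0, 1.6, 8.5], [1.0, 0.8, 7.2], [4.3, 1.0, 4.6], [5.4, 0.8, 2.8]] [4.5 2.2 3.1]
37.2917
```

View pics/w3z.png

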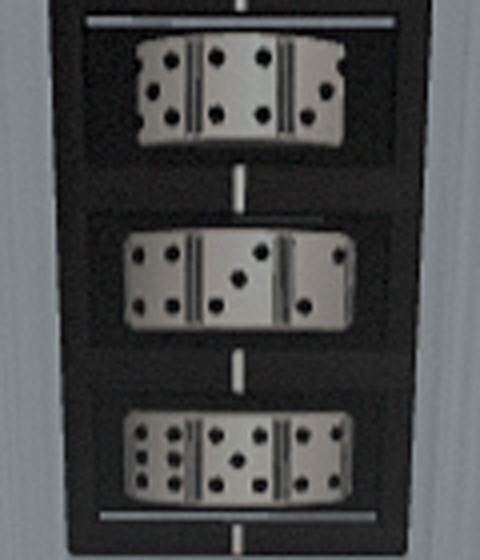

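The wheels show 4, 3, 5, each square between the index lines. Now the lever.

```bash
python3 - <<'E'
import h; from h import *
bot.line_to(cw(-.056,-.072,.15),rot(YAW),.15); bot.line_to(cw(-.056,-.072,.095),max_speed=.15); tare()
x=-.056; bot.line_to(cw(-.044,-.072,.095),max_speed=.08); x=-.044; L=[]
while x<-.004:
    x+=.002; bot.line_to(cw(x,-.072,.095),max_speed=.05); f=fz(); L.append((round(x*1e3),round(f[0],1)))
    if f[0]<-12: break
print(L,bot.current_clock())
bot.line_to(cw(-.06,-.072,.095),max_speed=.15); bot.line_to(cw(-.06,-.072,.16),max_speed=.15)
bot.goto(cw(-.02,-.12,.22),rot(YAW)); bot.hold(.15)
w=bot.read_camera("wrist"); im=w["pixels"]; cv2.imwrite("pics/w4.png",im); print(bot.current_clock(),proj(w,cw(0,-.072,.066)),proj(w,cw(.0156,-.072,.103)),proj(w,cw(-.0156,-.072,.103)))
E
```

```text
[(-42, np.float64(1.8)), (-40, np.float64(0.1)), (-38, np.float64(1.1)), (-36, np.float64(1.0)), (-34, np.float64(1.3)), (-32, np.float64(-2.9)), (-30, np.float64(-4.7)), (-28, np.float64(-2.8)), (-26, np.float64(-2.0)), (-24, np.float64(-1.6)), (-22, np.float64(-1.2)), (-20, np.float64(-1.1)), (-18, np.float64(-1.0)), (-16, np.float64(-1.8)), (-14, np.float64(-1.9)), (-12, np.float64(-1.0)), (-10, np.float64(-0.6)), (-8, np.float64(-1.2)), (-6, np.float64(-2.1)), (-4, np.float64(-4.8))] 43.7417
45.4917 [337.25872844 145.34403804] [356.91780058 149.74765844] [322.80209438 149.70708748]
```

View pics/w4.png

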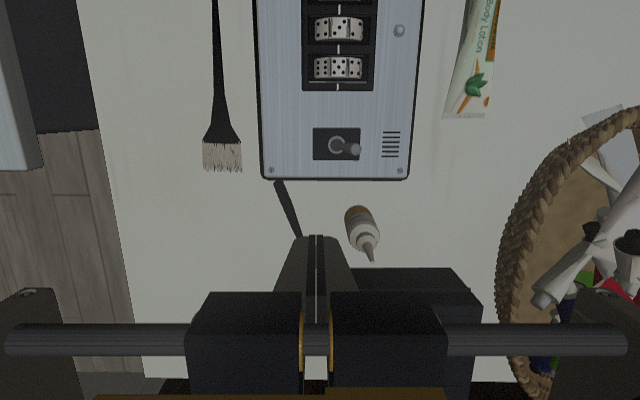

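The picture shows the lever over to the back, tip at about (354, 150) against 357 predicted for fully over. The final push reached only 4.8 N, so I'll push again until it is firmly on its stop.

```bash
python3 - <<'E'
import h; from h import *
bot.line_to(cw(-.058,-.072,.16),rot(YAW),.2); bot.line_to(cw(-.058,-.072,.095),max_speed=.2); tare()
x=-.012; bot.line_to(cw(x,-.072,.095),max_speed=.08); L=[]
while x<.008:
    x+=.001; bot.line_to(cw(x,-.072,.095),max_speed=.03); f=fz(); L.append((round(x*1e3),float(round(f[0],1))))
    if f[0]<-11: break
print(L,bot.current_clock())
bot.line_to(cw(-.06,-.072,.095),max_speed=.15); bot.line_to(cw(-.06,-.072,.16),max_speed=.2)
w=look("d",-.085); im=w["pixels"]; cv2.imwrite("pics/w5.png",cv2.resize(im[0:260,220:420],None,fx=3,fy=2.3)); 
print(bot.current_clock(),proj(w,cw(.0156,-.072,.103)))
E
```

```text
[(-11, 0.3), (-10, 1.0), (-9, 0.5), (-8, 1.3), (-7, 0.8), (-6, -0.1), (-5, 1.1), (-4, -4.1), (-3, -7.4), (-2, -10.0), (-1, -13.1)] 50.1167
51.6917 [339.0066817  208.01702209]
```

View pics/w5.png

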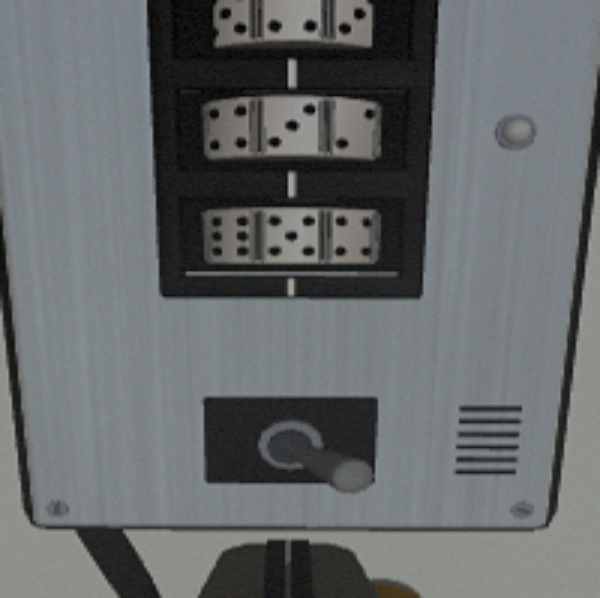

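```bash
python3 - <<'E'
from workcell import bot
bot.job_done(); print(bot.current_clock())
E
```

```text
the job is handed in; nothing more can be done
the job is handed in; nothing more can be done
```

I set the wheels to 4, 3, 5 and then threw the start lever fully to the back. I handed the job in at about 52 s of the 70 s allowed; no verdict is reported.

- **Wheels:** They started at 1, hanging between 4 and 5, and 3. I checked the digits by wrist camera before touching the lever and again at the end; the last picture cut off the upper part of the left wheel, but its visible pips agreed. The largest wheel force I logged was about 11.5 N. I sampled force only between motion segments, so a brief higher peak could have gone unseen.
- **Lever:** The first push ended at only 4.8 N, so I pushed again until it met a firm stop at 13 N. The last picture shows its tip within about 3 px of where it should be when fully over.
- **Surroundings:** I saw nothing disturbed round the timer, though the last pictures did not show the bowl and pot. The robot was clear of everything at hand-in.

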